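# Unlock the scrap caddy and hold its sprung lid just below balance

## Robot

A 6-joint arm with a two-finger parallel gripper is mounted at the origin on a cart in front of the work surface, level with it; the furniture and walls round the work are solid. World frame = base frame: x ahead of the robot, y to its left, z up, the work surface at z = 0. Lengths are in m, angles in rad, forces in N, time in s.
With the tool pointing down it reaches from about 0.275 to 0.75 m from the base axis. Payload 10.2 kg.
Tool frame: the origin (TCP) lies midway between the tips of the shut fingers; the grasp point (between the pads) lies behind it (robot.hold_point_z is the z of the grasp point in the tool frame, in m); z points along the fingers, y is the direction in which the jaws open and shut (so a half turn about z gives the same grasp; the last joint's range is limited). The gripper opens to 88 mm and grips with 3 to 60 N. Pads are 18 mm wide; open, the fingers measure 123 mm over their backs; the gripper's body (75 mm by 187 mm) begins 45 mm behind the grasp point.
Start: joints at [1.118, 0.313, 1.498, -0, 1.331, -0.223], TCP at [0.12, 0.511, 0.239] pointing down, gripper open.
Joint ranges: [-2.94, 2.94], [-0.97, 2.17], [0.19, 2.56], [-1.23, 4.37], [0.02, 3.11], [-2.88, 2.88]. Speed limits (rad/s): [2.39, 2.39, 3.01, 3.14, 3.14, 3.14].

## Interface

Orientations are given as a unit quaternion [x, y, z, w].
In Python, from plant import get_state, optics, robot gives the robot as it stands. The module is installed in compiled form; this text tells all that it offers.
- The arm moves only by the shell command python3 -m creep 'ROWS'. ROWS is JSON, a list of rows, each a list of 7 numbers: the closure, from -1 (fully open) to 1 (shut), then the shift along the tool's x, y, z in mm, then the turn, a rotation vector about the tool's x, y, z in degrees. In form: [[claw, dx, dy, dz, rx, ry, rz], ...]. A call has 1 to 20 rows; each row shifts and turns the pose as measured when the row begins, along the tool's axes as they then stand; what a row does not reach is not made up. A row lasts 1/12 s, in which the tool goes at most 41.7 mm and 7.16 degrees, less where a joint would pass 70% of its speed; a pose out of reach is approached as far as the arm can. A call with a gripper value outside its range is refused whole. The fingers move at their own pace and stop on an object; the grip force is fixed at half the most. Time passes only in rows, so rows that do not move let the fingers close. It gives the time, the measured TCP pose, the force and the opening at its end, in the units of the state.
- get_state(): the state, without advancing time (a new reading comes with each control period).
- optics.read_camera(name): name is "scene" or "top" or "wrist"; returns the picture (480x640x3 uint8, blue, green, red); there is no depth.
- optics.camera_params(name): a dict with "fx", "fy", "cx", "cy" (pixels), "rvec" (rotation vector, rad) and "tvec" (3), from world to camera coordinates, as OpenCV has them. Camera axes: x right, y down, z forward; pixel columns grow to the right and rows downward; lengths in m; the calibration is good to about 2 mm. A picture is of the moment at which its call begins: read the wrist's pose just before it. camera_params takes no time and is no camera call; for the wrist camera it gives the pose at the moment of the call.
- robot.sign_off(): hands the job in, once; it reports no verdict.
The state is a dict: "time_s": time; "joint_pos": joint angles; "qd": joint speeds; "joint_efforts": joint torques, N m; "eef_pos": TCP position; "ee_rot": TCP orientation; "contact_force": force on the tool from outside, world axes, zero at the start; "moment": the same for the moment, N m; "opening": opening from 0.0 (shut) to 1.0 (fully open).
Only numpy, scipy, OpenCV 4.12 (cv2) and the standard library are available. Lean on these libraries where they do the work, as an engineer would, in place of code of your own. Each camera call takes 0.05 s, during which the arm holds its last target. There are 200 camera calls.

## Task

Unlock the grey food-scrap caddy by turning its orange lock until the notch faces the white tongue of the lid, then swing the lid up by its steel bar until it is past its balance point, without letting it spring fully open. Then ease it back and hold it open just below the balance point, with the red pointer in the green band, so that it would drop shut if you let go; finish while still holding it there. Do not knock the lemon, the garlic or the tin about.

Things in the scene. Friction and masses are not known exactly. Their poses are not given: they have to be found in the camera images.
- caddy: Grey scrap caddy, fixed on the worktop; tub 130 x 256 mm, 90 high, top of the steel lid at 98 mm. Origin: centre of its underside; x points from its front (lock and bar, robot side) to its hinge side, y to its left, z up. Under the lock a ledge stands out to x = -130 mm, top at 86 mm. A wall cupboard hangs 0.59 m above the worktop from world x = 0.59 m back.
- quadrant (a point): The left one of two white discs (radius 52 mm) on the sides of the caddy; this point is the disc's centre, on the hinge line. Each has a green band (lid 0.50 to 0.66 rad) and a black line at the balance point (0.70 rad), over which a red pointer on the lid sweeps.
- lock_grip (a point): Grip point of the orange lock's wing, on its vertical axis; in the caddy's frame x = -100, y = -85, z = 132 mm. Wing 40 mm long, 12 thick, top 12 mm above this point; 27 mm below it lies a round collar of radius 26 mm, 34 mm below it the lid's top (edge 30 mm from the axis). x axis: along the wing to the notch (white line on that end of the wing's top), z up.
- lock (a joint): Angle of the lock, rad: 0 = notch faces the lid's white tongue, lid free; positive = turned anticlockwise from above, collar over the tongue, lid blocked (beyond about 0.6). Starts at 0.7 to 1.35: turn it clockwise. Stops at -0.35 and 1.6; stays where left; friction 0.04 N m.
- lid_grip (a point): Middle of the lid's round steel bar, 12 mm thick, 80 mm long between its arms, along the caddy's y, 45 mm in front of the lid's edge (39 mm gap) and 50 mm from the tub. Lid shut: in the caddy's frame x = -115, y = 50, z = 94 mm. It moves with the lid, 180 mm from the hinge line, and can turn between the fingers.
- lid_hinge (a point): Middle of the lid's hinge line, which runs along the caddy's y at the tub's far rim: in the caddy's frame x = 65, y = 0, z = 94 mm.
- lid (a joint): Opening angle of the lid, rad: 0 shut, 1.15 fully open stop. At angle q the bar is 180 mm * cos q in front of the hinge line and 180 mm * sin q above it. A spring in the hinge balances the lid at 0.70: below that it falls shut, above it springs open by itself. At the bar it takes 0.8 N from shut, less towards balance, and up to 1.3 N the other way near fully open.
- lemon: Loose yellow lemon, 78 x 55 x 56 mm, at the caddy's right; origin under its middle. Leave alone.
- garlic: Loose garlic bulb, 60 x 57 x 58 mm, at the caddy's right; origin under its middle. Leave alone.
- tin: Loose food tin, 75 mm wide, 58 mm high, at the caddy's left; origin under its middle. Leave alone.

How it is judged:
By the outcome, as a careful person would: the job done as asked, in the order asked, and still so for the second after the job is handed in, while the arm keeps its last pose, push and grip.
It also fails if it takes over 48 s, if anything falls off the work surface, if the arm or the gripper's body presses on something with over 40 N, if the wrist force passes 120 N, or if a joint passes its speed limit or range.

## Working session

There is one attempt and no reset: what is moved stays moved. The work goes in short steps, Python scripts to look and compute and a shell command to move; the robot and the scene stay as the last step left them, time stands still between calls to the robot, and variables do not carry over. Pictures are saved under pics/ and viewed, on a budget of 10 in all, crops included, one or two more only if the job needs it, and the job is handed in when it is done.

```bash
mkdir -p pics
python3 - <<'E'
from plant import get_state, optics, robot
import cv2
s=get_state();print(s, robot.hold_point_z)
a=optics.read_camera("scene");b=optics.read_camera("top")
cv2.imwrite("pics/scene.png",a);cv2.imwrite("pics/top.png",b)
for n in("scene","top","wrist"):print(n,optics.camera_params(n))
E
```

```text
{'time_s': 0.0, 'joint_pos': array([ 1.11762275e+00,  3.13440398e-01,  1.49840166e+00, -4.20641813e-05,
        1.33098356e+00, -2.23408021e-01]), 'qd': array([0.00088426, 0.00128704, 0.00078145, 0.00103022, 0.0006204 ,
       0.00070753]), 'joint_efforts': array([ 1.73595204e-04, -4.02208972e+01, -2.52273631e+01,  6.94266753e-02,
        3.52299772e-02, -7.09249525e-05]), 'eef_pos': array([0.11948977, 0.51098193, 0.23817931]), 'ee_rot': array([ 1.14625243e-01,  9.93408613e-01, -5.88321766e-04, -1.85325980e-04]), 'contact_force': array([ 0.62819866, -0.14483157,  0.49103272]), 'moment': array([-0.05862535,  0.04142198, -0.0138026 ]), 'opening': 0.9960962066361657} -0.0187
scene {'fx': 474.6870657001915, 'fy': 474.6870657001915, 'cx': 314.45010818400897, 'cy': 236.0865894056487, 'rvec': array([ 2.11330264, -0.61617124,  0.35544046]), 'tvec': array([-0.41060191,  0.28968512,  0.80730415])}
top {'fx': 553.070498866182, 'fy': 553.070498866182, 'cx': 321.3692284141966, 'cy': 238.94047708921644, 'rvec': array([ 2.10271973, -2.16823564,  0.15065813]), 'tvec': array([0.11573335, 0.52124866, 1.25514828])}
wrist {'fx': 359.57664346172277, 'fy': 359.57664346172277, 'cx': 321.4642173203872, 'cy': 234.30899457742225, 'rvec': array([-2.25679595, -1.79067487, -0.28203183]), 'tvec': array([-0.52436205, -0.04342266,  0.39041831])}
```

View pics/scene.png

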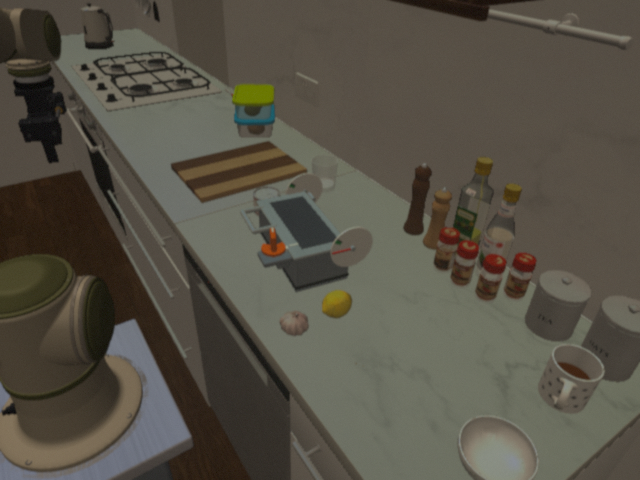

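View pics/top.png

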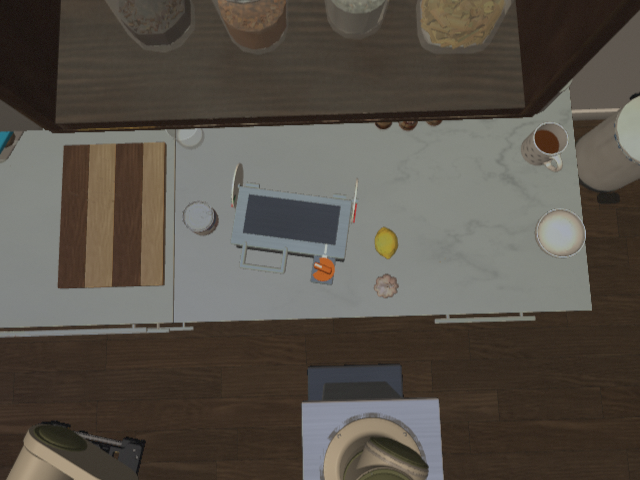

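The scene view shows the caddy with the orange lock at (272,243) and the pointer discs at (350,247) and (305,187). In the top view, the lid is centred near (292,222), the lock is at (322,268), the bar at y≈270 (x 240–285), the tongue at (324,250), the lemon at (386,242), the garlic at (386,286) and the tin at (199,217).

```bash
cat > h.py <<'E'
import numpy as np, cv2
from plant import get_state, optics, robot
from scipy.spatial.transform import Rotation as R
def ray(p,u,v):
    Rm=cv2.Rodrigues(np.array(p['rvec']))[0]; t=np.array(p['tvec'])
    d=Rm.T@np.array([(u-p['cx'])/p['fx'],(v-p['cy'])/p['fy'],1]); return -Rm.T@t,d
def onz(p,u,v,z):
    c,d=ray(p,u,v); return c+d*(z-c[2])/d[2]
def proj(p,P):
    K=np.array([[p['fx'],0,p['cx']],[0,p['fy'],p['cy']],[0,0,1.]])
    return cv2.projectPoints(np.array(P,float).reshape(-1,1,3),np.array(p['rvec']),np.array(p['tvec']),K,None)[0].reshape(-1,2)
E
python3 - <<'E'
from h import *
a=cv2.imread('pics/top.png');p=optics.camera_params('top')
hsv=cv2.cvtColor(a,cv2.COLOR_BGR2HSV)
def comp(m,seed=None):
    n,l,s,c=cv2.connectedComponentsWithStats(m.astype(np.uint8)); 
    return [(s[i].tolist(),c[i].round(1).tolist()) for i in range(1,n) if s[i][4]>25]
H,S,V=cv2.split(hsv)
roi=np.zeros(H.shape,bool);roi[170:300,220:410]=1
print('orange',comp(roi&(H<14)&(S>180)&(V>90)))
# dark inset panel on lid
m=(roi&(V<90)&(S<130)).astype(np.uint8)
cs=cv2.findContours(m,0,2)[0];c=max(cs,key=cv2.contourArea);r=cv2.minAreaRect(c);print('panel',r)
for q in cv2.boxPoints(r):print(q,onz(p,*q,.098).round(4))
cv2.imwrite('pics/topcrop.png',cv2.resize(a[175:300,220:380],(800,625),interpolation=cv2.INTER_CUBIC)[:600])
E
```

```text
orange [([314, 258, 20, 23, 301], [324.4, 269.9])]
panel ((291.3160400390625, 219.05653381347656), (92.9249267578125, 38.6336784362793), 7.539444923400879)
[242.7207  232.11009] [0.5369 0.2754 0.098 ]
[247.7898  193.81041] [0.6247 0.2631 0.098 ]
[339.91138 206.00298] [0.5896 0.055  0.098 ]
[334.8423  244.30266] [0.5026 0.0694 0.098 ]
```

View pics/topcrop.png

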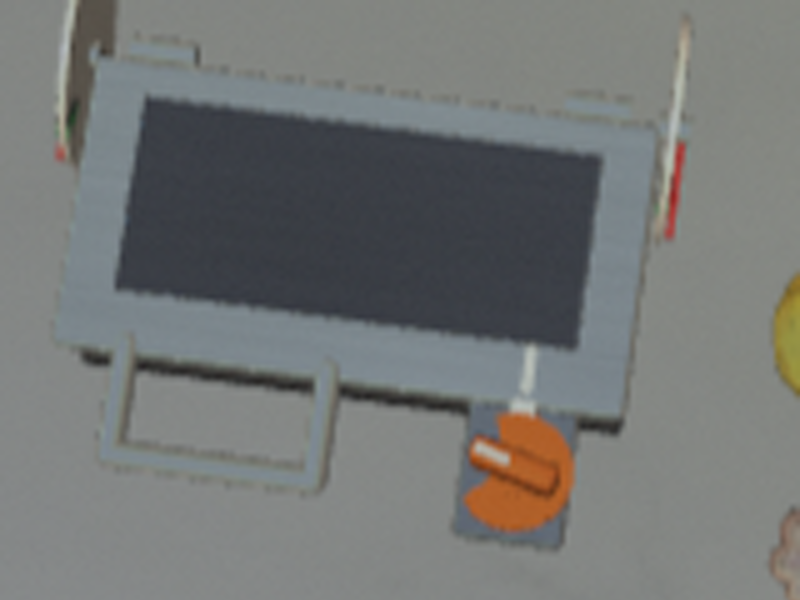

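The crop shows the lid corners at (97,57), (657,125), (622,415) and (57,343). The bar runs from (104,460) to (322,486). The wing runs from (473,450) to (557,483) with its white notch mark at the left end, and the tongue is at (527,375).

Run:
```python
from h import *
p=optics.camera_params('top')
f=lambda x,y,z:onz(p,x/5+220-.4,y/5+175-.4,z)
C=np.array([f(97,57,.098),f(657,125,.098),f(622,415,.098),f(57,343,.098)])
print(C.round(4), [np.linalg.norm(C[i]-C[i-1]).round(4) for i in range(4)])
yv=((C[0]-C[1])+(C[3]-C[2]));yv/=np.linalg.norm(yv); yaw=np.arctan2(-yv[0],yv[1])
xv=np.array([yv[1],-yv[0],0]);print('yaw',yaw)
b1,b2=f(106,458,.1),f(322,484,.1); bar=(b1+b2)/2;print('bar',b1,b2,bar, np.linalg.norm(b1-b2))
w1,w2=f(473,450,.144),f(556,484,.144);w=(w1+w2)/2
d=w1-w2;print('wing',w,np.linalg.norm(d),'lock',np.arctan2(d[1],d[0])-yaw)
col=f(520,472,.105);print('collar',col)
o1=bar-(-.115*xv+.05*yv);o2=w-(-.1*xv-.085*yv);o3=C.mean(0);print('origins bar,wing',o1,o2,'lid centre',o3)
print((o3-o1)@xv,(o3-o1)@yv)
```

```text
[[0.6436 0.283  0.098 ]
 [0.6036 0.0294 0.098 ]
 [0.4721 0.05   0.098 ]
 [0.5125 0.3019 0.098 ]] [np.float64(0.1325), np.float64(0.2567), np.float64(0.1331), np.float64(0.2551)]
yaw -0.157869507784031
bar [0.45980601 0.27993794 0.1       ] [0.44523926 0.1840553  0.1       ] [0.45252264 0.23199662 0.1       ] 0.09698283943885708
wing [0.44569692 0.09807695 0.144     ] 0.03838017078527889 lock 1.3077361650413175
collar [0.44735578 0.09608308 0.105     ]
origins bar,wing [0.55823182 0.16453872 0.1       ] [0.55781661 0.16629847 0.144     ] lid centre [0.55795407 0.16608719 0.098     ]
-0.0005177423551065789 0.0014855452638505447
```

```bash
cat >> h.py <<'E'
O=np.array([.558,.1658,0]);YAW=-.158
xv=np.array([np.cos(YAW),np.sin(YAW),0]);yv=np.array([-xv[1],xv[0],0])
cad=lambda x,y,z:O+x*xv+y*yv+[0,0,z]
def to(P,yaw_deg):
    """grasp point -> P, tool down, jaw axis (tool y) at yaw_deg; prints shift in the target tool frame and rotvec in tool frame"""
    s=get_state();r0=R.from_quat(s['ee_rot'])
    a=np.radians(yaw_deg);y=np.array([np.cos(a),np.sin(a),0]);z=np.array([0,0,-1.]);r1=R.from_matrix(np.c_[np.cross(y,z),y,z])
    tcp=np.array(P)+z*-robot.hold_point_z
    d=tcp-s['eef_pos']
    print('t',round(s['time_s'],2),'tcp',s['eef_pos'].round(4),'F',s['contact_force'].round(2),'M',s['moment'].round(3),'open',round(s['opening'],3))
    print('rot deg',np.degrees((r0.inv()*r1).as_rotvec()).round(1),'shift cur',(r0.inv().apply(d)*1e3).round(1),'shift target frame',(r1.inv().apply(d)*1e3).round(1))
E
python3 - <<'E'
from h import *
to(cad(-.1,-.085,.19),-24)
E
```

```text
t 0.1 tcp [0.1195 0.511  0.2382] F [ 0.03 -0.96 -0.63] M [0.062 0.023 0.014] open 1.003
rot deg [-1.000e-01  0.000e+00  1.008e+02] shift cur [-412.  -328.1   67.2] shift target frame [-244.9  466.3   66.9]
```

```bash
python3 -m creep '[[-1,0,0,0,0,0,7],[-1,0,0,0,0,0,7],[-1,0,0,0,0,0,7],[-1,0,0,0,0,0,7],[-1,0,0,0,0,0,7],[-1,0,0,0,0,0,7],[-1,0,0,0,0,0,7],[-1,0,0,0,0,0,7],[-1,0,0,0,0,0,7],[-1,0,0,0,0,0,7],[-1,0,0,0,0,0,7],[-1,0,0,0,0,0,7],[-1,0,0,0,0,0,7],[-1,0,0,0,0,0,7]]'
python3 - <<'E'
from h import *
to(cad(-.1,-.085,.19),-24)
E
```

```text
time_s: 1.27
eef_pos: [0.1185, 0.5089, 0.2333]
ee_rot: [0.836, 0.549, -0.005, 0.003]
contact_force: [-0.1, 0.1, -0.0]
opening: 1.0
t 1.27 tcp [0.1185 0.5089 0.2333] F [-0.07  0.13 -0.04] M [-0.073  0.129  0.007] open 1.0
rot deg [-0.   0.7  0.6] shift cur [-246.5  464.    64.8] shift target frame [-242.6  466.4   62. ]
```

```bash
python3 -m creep '[[-1,-16,31,0,0,0.7,0.6],[-1,-16,31,0,0,0,0],[-1,-16,31,0,0,0,0],[-1,-16,31,0,0,0,0],[-1,-16,31,0,0,0,0],[-1,-16,31,0,0,0,0],[-1,-16,31,0,0,0,0],[-1,-16,31,0,0,0,0],[-1,-16,31,0,0,0,0],[-1,-16,31,0,0,0,0],[-1,-16,31,0,0,0,0],[-1,-16,31,0,0,0,0],[-1,-16,31,0,0,0,0],[-1,-16,31,0,0,0,0],[-1,0,0,0,0,0,0]]'
python3 - <<'E'
from h import *
to(cad(-.1,-.085,.19),-24)
p=optics.camera_params('wrist');a=optics.read_camera('wrist');cv2.imwrite('pics/w1.png',a)
print('pred lock,bar px',proj(p,[cad(-.1,-.085,.144),cad(-.115,.05,.1)]))
E
```

```text
time_s: 2.52
eef_pos: [0.4303, 0.1062, 0.2293]
ee_rot: [0.84, 0.542, -0.003, -0.0]
contact_force: [-0.2, 0.9, -1.2]
opening: 0.999
t 2.52 tcp [0.4303 0.1062 0.2293] F [-0.23  0.85 -1.18] M [-0.04   0.139 -0.028] open 0.999
rot deg [-0.2  0.2 -0.3] shift cur [-1.2 17.9 58. ] shift target frame [-1.6 17.7 58. ]
pred lock,bar px [[346.61461544 243.3255388 ]
 [273.80100277  48.63087927]]
```

View pics/w1.png

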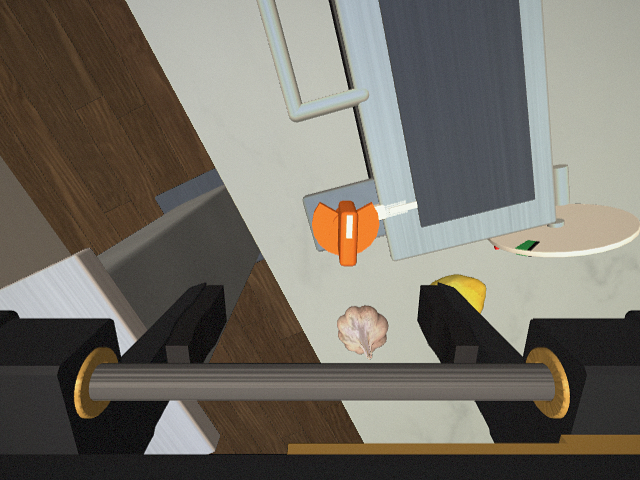

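The wrist view shows the wing upright in the image, centred near (347,233), so it lines up with the jaws. The collar spans x 313–380, the tongue is at (395,210), and the lemon and garlic are clear below.

Run:
```python
from h import *
p=optics.camera_params('wrist');a=cv2.imread('pics/w1.png')
s=get_state();print(s['time_s'])
print('collar pred',proj(p,[cad(-.1,-.085,.105),cad(-.1,-.085,.144)]))
c=.02*np.array([np.cos(1.15),np.sin(1.15),0])
print('wing ends pred',proj(p,[cad(-.1,-.085,.144)+c,cad(-.1,-.085,.144)-c]))
H,S,V=cv2.split(cv2.cvtColor(a,cv2.COLOR_BGR2HSV))
m=((H<14)&(S>150)).astype(np.uint8); m[:190]=0;m[280:]=0;m[:,:300]=0;m[:,390:]=0
ys,xs=np.nonzero(m);print('orange bbox',xs.min(),xs.max(),ys.min(),ys.max())
for y in range(196,270,6):print(y,[tuple(a[y,x]) [1:]for x in (340,344,347,352,356)])
print('rays', [onz(p,*q,.144).round(4) for q in [(347,201),(347,240),(347,266)]],onz(p,346,228,.105))
```

```text
2.5667
collar pred [[346.15526432 227.84449903]
 [349.72044594 244.75128015]]
wing ends pred [[350.37927264 216.40264532]
 [349.09439144 271.68976037]]
orange bbox 312 378 201 265
196 [(np.uint8(149), np.uint8(139)), (np.uint8(146), np.uint8(134)), (np.uint8(145), np.uint8(134)), (np.uint8(148), np.uint8(136)), (np.uint8(148), np.uint8(136))]
202 [(np.uint8(73), np.uint8(174)), (np.uint8(76), np.uint8(171)), (np.uint8(78), np.uint8(168)), (np.uint8(57), np.uint8(135)), (np.uint8(147), np.uint8(136))]
208 [(np.uint8(77), np.uint8(165)), (np.uint8(78), np.uint8(173)), (np.uint8(78), np.uint8(170)), (np.uint8(73), np.uint8(165)), (np.uint8(158), np.uint8(137))]
214 [(np.uint8(70), np.uint8(152)), (np.uint8(125), np.uint8(242)), (np.uint8(138), np.uint8(241)), (np.uint8(132), np.uint8(242)), (np.uint8(100), np.uint8(216))]
220 [(np.uint8(66), np.uint8(152)), (np.uint8(130), np.uint8(242)), (np.uint8(253), np.uint8(244)), (np.uint8(233), np.uint8(242)), (np.uint8(96), np.uint8(208))]
226 [(np.uint8(70), np.uint8(159)), (np.uint8(134), np.uint8(243)), (np.uint8(250), np.uint8(243)), (np.ui
[... 640 characters left out ...]
41)), (np.uint8(124), np.uint8(242)), (np.uint8(67), np.uint8(150))]
256 [(np.uint8(91), np.uint8(209)), (np.uint8(136), np.uint8(243)), (np.uint8(129), np.uint8(242)), (np.uint8(125), np.uint8(243)), (np.uint8(95), np.uint8(146))]
262 [(np.uint8(91), np.uint8(218)), (np.uint8(134), np.uint8(243)), (np.uint8(129), np.uint8(242)), (np.uint8(124), np.uint8(243)), (np.uint8(106), np.uint8(140))]
268 [(np.uint8(196), np.uint8(195)), (np.uint8(196), np.uint8(194)), (np.uint8(196), np.uint8(192)), (np.uint8(192), np.uint8(191)), (np.uint8(193), np.uint8(191))]
rays [array([0.4561, 0.1264, 0.144 ]), array([0.4455, 0.1015, 0.144 ]), array([0.4381, 0.0839, 0.144 ])] [0.44571042 0.09752556 0.105     ]
```

```bash
python3 -m creep '[[-0.4,-1,9,15,0,0,0],[-0.4,-1,9,20,0,0,0],[-0.4,0,0,20,0,0,0],[-0.4,0,0,20,0,0,0],[-0.4,0,0,10,0,0,0],[-0.4,0,0,0,0,0,0]]'
python3 - <<'E'
from h import *
to(cad(-.1,-.085,.134),-24)
E
```

```text
time_s: 3.07
eef_pos: [0.4418, 0.1019, 0.1408]
ee_rot: [0.839, 0.543, -0.003, -0.001]
contact_force: [-0.2, 0.5, 0.6]
opening: 0.701
t 3.07 tcp [0.4418 0.1019 0.1408] F [-0.21  0.54  0.57] M [-0.095  0.142  0.043] open 0.701
rot deg [-0.3  0.2 -0.2] shift cur [-2.2  5.6 25.5] shift target frame [-2.3  5.5 25.5]
```

```bash
python3 -m creep '[[-0.4,-2,5,8,-0.3,0.2,0],[-0.4,0,1,9,0,0,0],[-0.4,0,0,8,0,0,0],[-0.4,0,0,2,0,0,0],[-0.4,0,0,0,0,0,0]]'
python3 - <<'E'
from h import *
to(cad(-.1,-.085,.134),-24)
E
```

```text
time_s: 3.48
eef_pos: [0.4452, 0.1006, 0.1136]
ee_rot: [0.838, 0.545, 0.0, -0.0]
contact_force: [-0.8, -0.0, 0.5]
opening: 0.702
t 3.48 tcp [0.4452 0.1006 0.1136] F [-0.8  -0.04  0.54] M [-0.087  0.072 -0.015] open 0.702
rot deg [-0.  -0.1  0. ] shift cur [-2.5  1.9 -1.7] shift target frame [-2.5  1.9 -1.7]
```

```bash
python3 -m creep '[[-0.4,-2,1.5,-2,0,0,0],[-0.4,-1,0.5,0,0,0,0],[1,0,0,0,0,0,0],[1,0,0,0,0,0,0],[1,0,0,0,0,0,0],[1,0,0,0,0,0,0],[1,0,0,0,0,0,0],[1,0,0,0,0,0,0]]'
python3 - <<'E'
from h import *
to(cad(-.1,-.085,.134),-24)
E
```

```text
time_s: 4.15
eef_pos: [0.4465, 0.097, 0.1177]
ee_rot: [0.838, 0.545, 0.002, 0.001]
contact_force: [-1.0, -0.2, -0.7]
opening: 0.272
t 4.15 tcp [0.4465 0.097  0.1177] F [-0.97 -0.16 -0.72] M [-0.064  0.075 -0.06 ] open 0.272
rot deg [ 0.1 -0.1  0.1] shift cur [ 0.3 -0.8  2.4] shift target frame [ 0.3 -0.8  2.4]
```

```bash
python3 -m creep '[[1,0,-1,2,0,0,0],[1,0,0,0,0,0,0],[1,0,0,0,0,0,0],[1,0,0,0,0,0,0]]'
python3 - <<'E'
from h import *
to(cad(-.1,-.085,.134),-24)
E
```

```text
time_s: 4.48
eef_pos: [0.446, 0.0972, 0.1155]
ee_rot: [0.838, 0.545, 0.002, 0.001]
contact_force: [0.2, -0.1, 0.6]
opening: 0.138
t 4.48 tcp [0.446  0.0972 0.1155] F [ 0.22 -0.07  0.63] M [-0.07   0.199  0.01 ] open 0.138
rot deg [ 0.2 -0.1  0. ] shift cur [ 0.3 -0.3  0.2] shift target frame [ 0.3 -0.3  0.2]
```

```bash
python3 -m creep '[[1,0,0,0,0,0,6.5],[1,0,0,0,0,0,6.5],[1,0,0,0,0,0,6.5],[1,0,0,0,0,0,6.5],[1,0,0,0,0,0,6.5],[1,0,0,0,0,0,6.5]]'
python3 - <<'E'
from h import *
to(cad(-.1,-.085,.134),-99)
E
```

```text
time_s: 4.98
eef_pos: [0.4449, 0.0983, 0.1155]
ee_rot: [0.975, 0.221, 0.001, -0.001]
contact_force: [0.8, 1.8, -0.5]
opening: 0.135
t 4.98 tcp [0.4449 0.0983 0.1155] F [ 0.77  1.8  -0.47] M [0.173 0.085 0.094] open 0.135
rot deg [-0.1 -0.1 34.5] shift cur [0.5 1.  0.2] shift target frame [1.  0.5 0.2]
```

```bash
python3 -m creep '[[1,0.5,0.8,0,0,0,6.8],[1,0,0,0,0,0,6.8],[1,0,0,0,0,0,6.8],[1,0,0,0,0,0,6.8],[1,0,0,0,0,0,6.8],[1,0,0,0,0,0,1],[1,0,0,0,0,0,0]]'
python3 - <<'E'
from h import *
to(cad(-.1,-.085,.134),-99)
E
```

```text
time_s: 5.57
eef_pos: [0.4448, 0.0998, 0.1155]
ee_rot: [0.995, -0.099, -0.0, -0.003]
contact_force: [1.1, 0.3, -1.2]
opening: 0.135
t 5.57 tcp [0.4448 0.0998 0.1155] F [ 1.14  0.34 -1.15] M [-0.126 -0.017  0.031] open 0.135
rot deg [-0.3  0.1 -2.4] shift cur [1.5 1.9 0.2] shift target frame [1.4 2.  0.2]
```

```bash
python3 -m creep '[[-0.3,0,0,0,0,0,0],[-0.3,0,0,0,0,0,0],[-0.3,0,0,0,0,0,0],[-0.3,0,0,0,0,0,0],[-0.3,0,0,-10,0,0,0],[-0.3,0,0,-25,0,0,0],[-0.3,0,0,-25,0,0,0],[0.2,0,0,-20,0,0,-7],[0.2,0,0,0,0,0,-7],[0.2,0,0,0,0,0,-7],[0.2,0,0,0,0,0,-7],[0.2,0,0,0,0,0,-7],[0.2,0,0,0,0,0,-7],[0.2,0,0,0,0,0,-7],[0.2,0,0,0,0,0,-7],[0.2,0,0,0,0,0,-7],[0.2,0,0,0,0,0,-7],[0.2,0,0,0,0,0,-7],[0.2,0,0,0,0,0,-7],[0.2,0,0,0,0,0,-7]]'
python3 - <<'E'
from h import *
to(cad(-.115,.05,.150),np.degrees(YAW))
E
```

```text
time_s: 7.23
eef_pos: [0.4432, 0.0991, 0.1998]
ee_rot: [0.752, 0.659, 0.001, -0.004]
contact_force: [0.4, -0.1, 0.3]
opening: 0.401
t 7.23 tcp [0.4432 0.0991 0.1998] F [ 0.35 -0.05  0.31] M [-0.114  0.031 -0.008] open 0.401
rot deg [-0.3 -0.3  1.5] shift cur [133.8  -8.3  69.3] shift target frame [133.9 -12.2  68.5]
```

```bash
python3 -m creep '[[0.23,27,0,0,-0.3,-0.3,1.5],[0.23,27,-3,0,0,0,0],[0.23,27,-3,0,0,0,0],[0.23,27,-3,0,0,0,0],[0.23,20,-3,0,0,0,0],[0.23,0,0,0,0,0,0]]'
python3 - <<'E'
from h import *
to(cad(-.115,.05,.150),np.degrees(YAW))
p=optics.camera_params('wrist');a=optics.read_camera('wrist');cv2.imwrite('pics/w2.png',a)
print('pred bar, ends, lock',proj(p,[cad(-.115,.05,.1),cad(-.115,.09,.1),cad(-.115,.01,.1),cad(-.1,-.085,.144)]))
b=optics.read_camera('top');cv2.imwrite('pics/t2.png',cv2.resize(b[175:300,220:380],(800,625),interpolation=cv2.INTER_CUBIC)[:600])
E
```

```text
time_s: 7.73
eef_pos: [0.4496, 0.2318, 0.1999]
ee_rot: [0.756, 0.654, 0.0, 0.0]
contact_force: [0.1, 0.3, 1.0]
opening: 0.385
t 7.73 tcp [0.4496 0.2318 0.1999] F [0.14 0.26 1.05] M [-0.023  0.079  0.018] open 0.385
rot deg [0.  0.  0.8] shift cur [ 1.8  2.4 68.6] shift target frame [ 1.8  2.4 68.6]
pred bar, ends, lock [[323.54500584 232.34358058]
 [324.47850664 176.49685806]
 [322.696926   283.07999095]
 [341.91097162 430.7524897 ]]
```

View pics/w2.png

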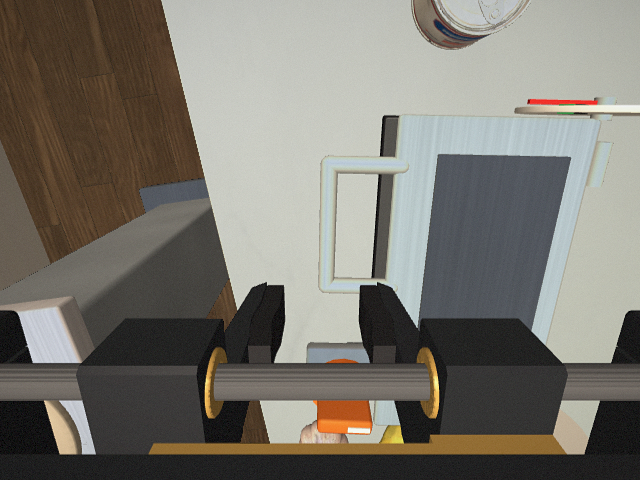

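View pics/t2.png

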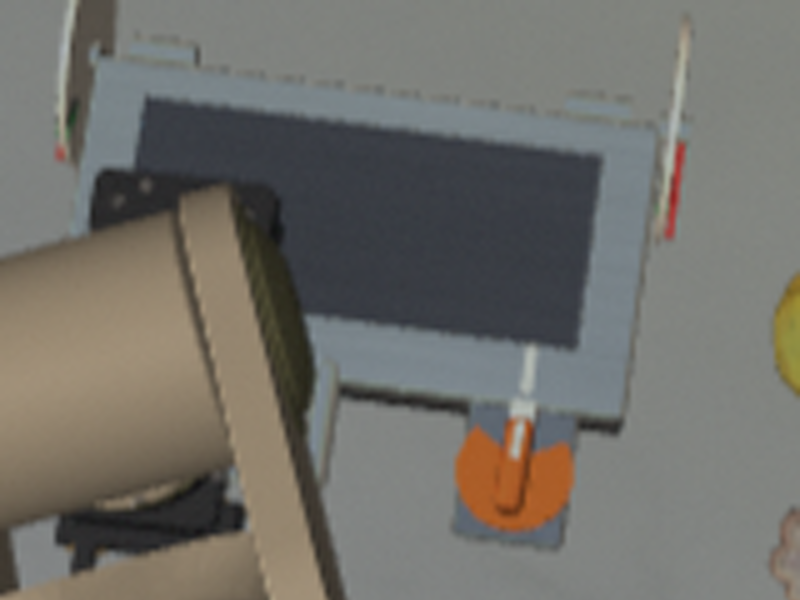

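The wrist view shows the bar at u≈327, v 157–292, close to the prediction of (323,232), with the jaws parallel across it. In the top crop the wing, white mark and notch point straight at the tongue at (522,407), so the lock is open.

```bash
python3 -m creep '[[0.23,3,3,15,0,0,0.8],[0.23,0,0,20,0,0,0],[0.23,0,0,20,0,0,0],[0.23,0,0,20,0,0,0],[0.23,0,0,0,0,0,0]]'
python3 - <<'E'
from h import *
to(cad(-.115,.05,.095),np.degrees(YAW))
E
```

```text
time_s: 8.25
eef_pos: [0.4548, 0.2266, 0.1237]
ee_rot: [0.762, 0.647, 0.001, 0.002]
contact_force: [-0.0, -0.0, -0.1]
opening: 0.387
t 8.25 tcp [0.4548 0.2266 0.1237] F [-0.03 -0.05 -0.1 ] M [-0.151  0.073  0.001] open 0.387
rot deg [ 0.2  0.1 -0.3] shift cur [ 6.2 -3.7 47.3] shift target frame [ 6.2 -3.5 47.4]
```

```bash
python3 -m creep '[[0.23,6,-2.5,8,0,0,0],[0.23,2,0,10,0,0,0],[0.23,0,0,0,0,0,0]]'
python3 - <<'E'
from h import *
to(cad(-.115,.05,.095),np.degrees(YAW))
E
```

```text
time_s: 8.5
eef_pos: [0.4546, 0.2336, 0.106]
ee_rot: [0.763, 0.646, 0.001, 0.002]
contact_force: [-0.7, -0.4, -1.4]
opening: 0.385
t 8.5 tcp [0.4546 0.2336 0.106 ] F [-0.69 -0.36 -1.42] M [-0.05   0.094  0.001] open 0.385
rot deg [ 0.3  0.  -0.4] shift cur [-0.7 -2.4 29.7] shift target frame [-0.7 -2.2 29.7]
```

```bash
python3 -m creep '[[0.23,0,-1,10,0.3,0,0],[0.23,0,0,10,0,0,0],[0.23,0,0,9,0,0,0],[0.23,0,0,0,0,0,0]]'
python3 - <<'E'
from h import *
to(cad(-.115,.05,.095),np.degrees(YAW))
E
```

```text
time_s: 8.83
eef_pos: [0.4544, 0.2339, 0.0757]
ee_rot: [0.763, 0.646, 0.001, 0.001]
contact_force: [-0.2, -0.0, 0.3]
opening: 0.386
t 8.83 tcp [0.4544 0.2339 0.0757] F [-0.25 -0.02  0.27] M [-0.092  0.079  0.005] open 0.386
rot deg [ 0.1 -0.  -0.4] shift cur [-1.  -2.  -0.6] shift target frame [-1.  -2.  -0.6]
```

```bash
python3 -m creep '[[1,0,0,0,0,0,0],[1,0,0,0,0,0,0],[1,0,0,0,0,0,0],[1,0,0,0,0,0,0],[1,0,0,0,0,0,0],[1,0,0,0,0,0,0]]'
python3 - <<'E'
from h import *
to(cad(-.115,.05,.094),np.degrees(YAW))
E
```

```text
time_s: 9.33
eef_pos: [0.4543, 0.234, 0.0759]
ee_rot: [0.763, 0.647, 0.001, 0.001]
contact_force: [-0.3, 0.2, 0.3]
opening: 0.12
t 9.33 tcp [0.4543 0.234  0.0759] F [-0.32  0.2   0.26] M [-0.102  0.15  -0.052] open 0.12
rot deg [ 0.1 -0.  -0.4] shift cur [-1.  -1.8  0.6] shift target frame [-1.  -1.8  0.6]
```

```bash
python3 -m creep '[[1,0,0,0,0,0,0],[1,0,0,0,0,0,0],[1,0,0,0,0,0,0]]'
python3 - <<'E'
from h import *
to(cad(-.115,.05,.094),np.degrees(YAW))
E
```

```text
time_s: 9.58
eef_pos: [0.4543, 0.234, 0.0761]
ee_rot: [0.763, 0.647, 0.001, 0.001]
contact_force: [-0.5, 0.5, -0.6]
opening: 0.118
t 9.58 tcp [0.4543 0.234  0.0761] F [-0.46  0.49 -0.58] M [-0.125  0.146 -0.041] open 0.118
rot deg [ 0.1 -0.  -0.4] shift cur [-1.  -1.8  0.7] shift target frame [-1.  -1.8  0.8]
```

```bash
cat >> h.py <<'E'
P0=np.array([.4543,.2340,.0761])
def lid(qt):
    s=get_state();d=s['eef_pos']-P0;b,l,u=d@xv,d@yv,d[2]
    q=np.arctan2(u,.18-b);print('t',round(s['time_s'],2),'q',q.round(3),'radius',np.hypot(u,.18-b).round(4),'lat mm',(l*1e3).round(1),'F',s['contact_force'].round(1),'open',round(s['opening'],3))
    D=P0+xv*.18*(1-np.cos(qt))+[0,0,.18*np.sin(qt)]-s['eef_pos']
    r=R.from_quat(s['ee_rot']);print('to',qt,'shift tool mm',(r.inv().apply(D)*1e3).round(1),'tilt',np.degrees(r.apply([0,0,1])).round(2))
E
python3 -m creep '[[1,0,0,-6,0,0,0],[1,0,0.5,-6,0,0,0],[1,0,0.5,-6,0,0,0],[1,0,0.8,-6,0,0,0],[1,0,0.8,-6,0,0,0],[1,0,1,-6,0,0,0],[1,0,0,0,0,0,0]]'; python3 -c "
from h import *
lid(.4)"
```

```text
time_s: 10.17
eef_pos: [0.4592, 0.2331, 0.1166]
ee_rot: [0.763, 0.646, 0.002, 0.001]
contact_force: [-0.7, 0.0, -1.8]
opening: 0.121
t 10.17 q 0.228 radius 0.1796 lat mm -0.1 F [-0.7  0.  -1.8] open 0.121
to 0.4 shift tool mm [  0.2   9.3 -29.5] tilt [ 2.60e-01  1.00e-02 -5.73e+01]
```

```bash
python3 -m creep '[[1,0,1.5,-6,0,0,0],[1,0,1.7,-6,0,0,0],[1,0,1.9,-6,0,0,0],[1,0,2.1,-6,0,0,0],[1,0,2.2,-5,0,0,0],[1,0,2.4,-5,0,0,0],[1,0,2.7,-5,0,0,0],[1,0,0,0,0,0,0]]'; python3 -c "
from h import *
lid(.6)"
```

```text
time_s: 10.83
eef_pos: [0.4767, 0.2302, 0.1603]
ee_rot: [0.763, 0.646, 0.004, 0.003]
contact_force: [2.2, -0.1, -3.4]
opening: 0.115
t 10.83 q 0.492 radius 0.1784 lat mm -0.2 F [ 2.2 -0.1 -3.4] open 0.115
to 0.6 shift tool mm [  0.3   8.9 -17.3] tilt [ 5.500e-01  4.000e-02 -5.729e+01]
```

```bash
python3 -m creep '[[1,0,2,-5,0.3,0,0],[1,0,2.4,-5,0,0,0],[1,0,2.7,-5,0,0,0],[1,0,2.8,-4.5,0,0,0],[1,0,2.9,-4.5,0,0,0],[1,0,0,0,0,0,0]]'; python3 -c "
from h import *
lid(.78)"
```

```text
time_s: 11.33
eef_pos: [0.4927, 0.2276, 0.1837]
ee_rot: [0.763, 0.646, 0.004, 0.002]
contact_force: [0.5, 0.6, -1.0]
opening: 0.111
t 11.33 q 0.651 radius 0.1774 lat mm -0.3 F [ 0.5  0.6 -1. ] open 0.111
to 0.78 shift tool mm [  0.4  13.3 -18.9] tilt [  0.53   0.12 -57.29]
```

```bash
python3 -m creep '[[1,0,2.2,-4,0,0,0],[1,0,2.8,-4,0,0,0],[1,0,3,-4,0,0,0],[1,0,3,-4,0,0,0],[1,0,3,-3.5,0,0,0],[1,0,0,0,0,0,0]]'; python3 -c "
from h import *
lid(.8)
p=optics.camera_params('scene');a=optics.read_camera('scene')
cv2.imwrite('pics/s2.png',cv2.resize(a[160:290,240:400],(800,650),interpolation=cv2.INTER_CUBIC)[:600])"
```

```text
time_s: 11.83
eef_pos: [0.5074, 0.2252, 0.1997]
ee_rot: [0.763, 0.646, 0.003, 0.001]
contact_force: [0.1, 0.0, -1.3]
opening: 0.107
t 11.83 q 0.775 radius 0.1766 lat mm -0.4 F [ 0.1  0.  -1.3] open 0.107
to 0.8 shift tool mm [ 0.4  0.7 -5.5] tilt [  0.37   0.12 -57.29]
```

View pics/s2.png

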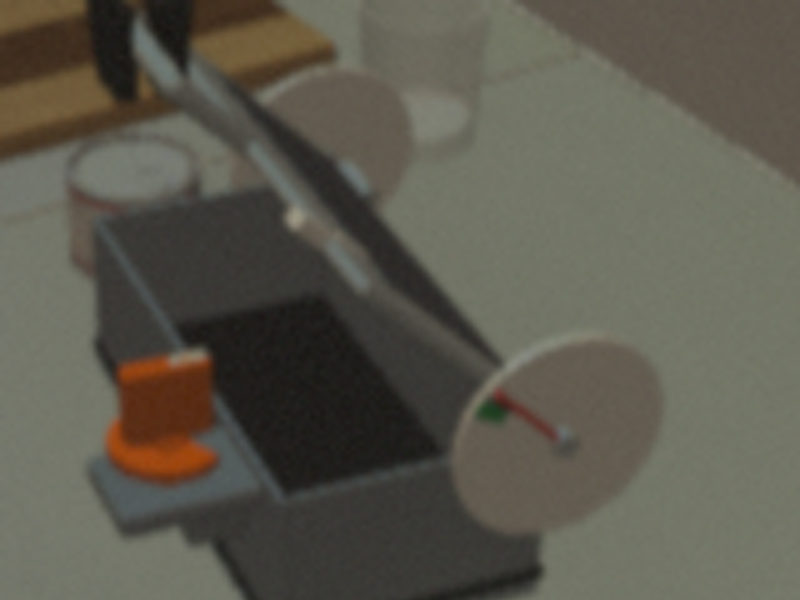

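The crop shows the lid open in the jaws, with the red pointer from the disc centre (566,438) to its tip at (495,395). It is above the green patch at (490,409). I'll measure that angle.

```bash
cat >> h.py <<'E'
def ang(pts,yp=-.14,s=5,o=(240,160),cam='scene'):
    p=optics.camera_params(cam);r=[]
    for x,y in pts:
        c,d=ray(p,x/s+o[0]-.4,y/s+o[1]-.4);P=c+d*((O+yp*yv-c)@yv)/(d@yv)-O;r.append((P@xv,P[2]))
    r=np.array(r);print(r.round(4));v=r[1:]-r[0];print('angles',np.arctan2(v[:,1],-v[:,0]).round(3),'r',np.hypot(*v.T).round(4))
E
python3 -c "
from h import *
for y in(-.133,-.14): ang([(566,438),(495,395),(530,414),(480,418),(500,402)],y)
print(proj(optics.camera_params('scene'),[cad(.065,-.14,.094)])*5-np.array([1200,800])+2)
a=cv2.imread('pics/s2.png');H,S,V=cv2.split(cv2.cvtColor(a,cv2.COLOR_BGR2HSV))
m=((H<8)|(H>170))&(S>120)&(V>60);m[:,:480]=0
ys,xs=np.nonzero(m);print('red',[(x,ys[xs==x].mean().round(1)) for x in range(490,560,8) if (xs==x).any()])
g=(H>50)&(H<90)&(S>100);g[:,:440]=0;ys,xs=np.nonzero(g);print('green',xs.min(),xs.max(),ys.min(),ys.max(),xs.mean(),ys.mean())
"
```

```text
[[0.0693 0.0904]
 [0.0321 0.1236]
 [0.0501 0.1087]
 [0.0255 0.1132]
 [0.0348 0.1192]]
angles [0.729 0.76  0.48  0.695] r [0.0499 0.0265 0.0494 0.045 ]
[[0.0651 0.0963]
 [0.0283 0.1292]
 [0.0461 0.1144]
 [0.0218 0.1189]
 [0.031  0.1248]]
angles [0.729 0.76  0.48  0.695] r [0.0494 0.0263 0.0489 0.0445]
[[565.3455872  442.33058869]]
red [(498, np.float64(396.0)), (506, np.float64(402.0)), (514, np.float64(407.0)), (522, np.float64(411.5)), (530, np.float64(417.0)), (538, np.float64(424.0)), (546, np.float64(430.0))]
green 483 500 406 417 491.58125 411.8125
```

```bash
python3 -m creep '[[1,0,2.2,-3,0,0,0],[1,0,2.2,-3,0,0,0],[1,0,2.2,-2.5,0,0,0],[1,0,0,0,0,0,0]]'
python3 - <<'E'
from h import *
lid(.83)
from scipy.stats import linregress
a=optics.read_camera('scene');c=cv2.resize(a[160:290,240:400],(800,650),interpolation=cv2.INTER_CUBIC)
H,S,V=cv2.split(cv2.cvtColor(c,cv2.COLOR_BGR2HSV))
m=((H<8)|(H>170))&(S>120)&(V>60);m[:,:480]=0;ys,xs=np.nonzero(m)
k=linregress(xs,ys);f=lambda x:(x,k.intercept+k.slope*x)
ang([f(550),f(500)])
E
```

```text
time_s: 12.22
eef_pos: [0.5133, 0.2242, 0.2051]
ee_rot: [0.763, 0.646, 0.002, 0.0]
contact_force: [0.4, 0.1, -1.0]
opening: 0.108
t 12.22 q 0.821 radius 0.1763 lat mm -0.4 F [ 0.4  0.1 -1. ] open 0.108
to 0.83 shift tool mm [ 0.4 -1.3 -3.8] tilt [  0.15   0.1  -57.3 ]
[[0.0567 0.1027]
 [0.0305 0.1313]]
angles [0.831] r [0.0388]
```

```bash
python3 -m creep '[[1,0,-3.5,3.2,0,0,0],[1,0,-3.5,3.3,0,0,0],[1,0,-3.4,3.4,0,0,0],[1,0,-3.3,3.6,0,0,0],[1,0,-3.2,3.7,0,0,0],[1,0,-3,3.8,0,0,0],[1,0,-2.6,3.4,0,0,0],[1,0,0,0,0,0,0]]'; python3 -c "
from h import *
lid(.6)"
```

```text
time_s: 12.93
eef_pos: [0.4904, 0.228, 0.179]
ee_rot: [0.763, 0.646, 0.005, 0.004]
contact_force: [5.6, 0.4, -2.9]
opening: 0.108
t 12.93 q 0.623 radius 0.1765 lat mm -0.3 F [ 5.6  0.4 -2.9] open 0.108
to 0.6 shift tool mm [ 0.2 -5.2  1.2] tilt [ 7.600e-01  3.000e-02 -5.729e+01]
```

```bash
python3 -m creep '[[1,0,-3,1.2,0,0,0],[1,0,0,0,0,0,0],[1,0,0,0,0,0,0],[1,0,0,0,0,0,0],[1,0,0,0,0,0,0]]'
python3 - <<'E'
from h import *
lid(.6)
from scipy.stats import linregress
a=optics.read_camera('scene');c=cv2.resize(a[160:290,240:400],(800,650),interpolation=cv2.INTER_CUBIC)
H,S,V=cv2.split(cv2.cvtColor(c,cv2.COLOR_BGR2HSV))
m=((H<8)|(H>170))&(S>120)&(V>60);m[:,:480]=0;ys,xs=np.nonzero(m)
k=linregress(xs,ys);f=lambda x:(x,k.intercept+k.slope*x)
ang([f(550),f(500)]); ang([(566,438),(xs.min()+2,ys[xs==xs.min()+2].mean())])
cv2.imwrite('pics/s3.png',c[:600])
E
```

```text
time_s: 13.35
eef_pos: [0.4892, 0.2282, 0.1773]
ee_rot: [0.763, 0.646, 0.009, 0.008]
contact_force: [5.7, -0.2, -3.8]
opening: 0.11
t 13.35 q 0.611 radius 0.1765 lat mm -0.2 F [ 5.7 -0.2 -3.8] open 0.11
to 0.6 shift tool mm [ 0.2 -4.  -0.5] tilt [ 1.380e+00  2.000e-02 -5.728e+01]
[[0.057  0.0989]
 [0.0313 0.1193]]
angles [0.671] r [0.0328]
[[0.0651 0.0963]
 [0.0263 0.1232]]
angles [0.605] r [0.0473]
```

View pics/s3.png

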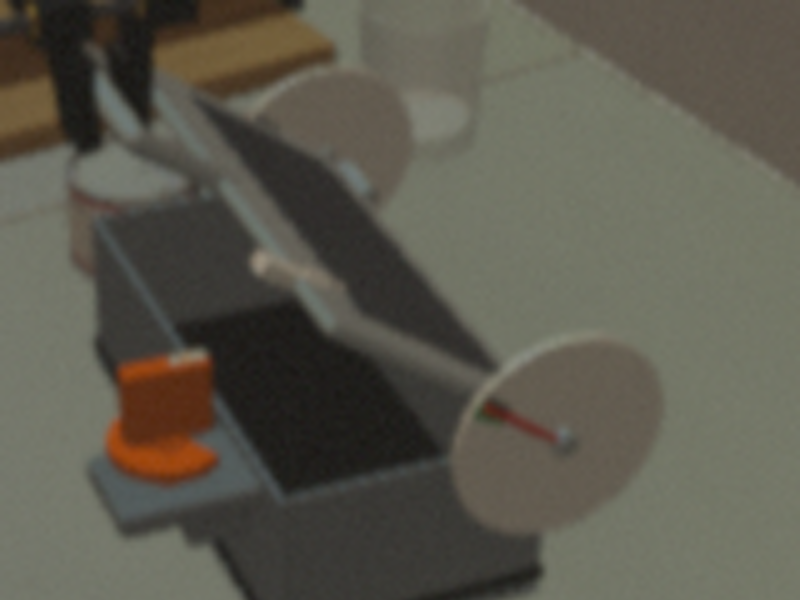

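The crop shows the pointer tip at about (487,411), inside the green patch, with the lid held. The remaining force points along the lid towards the hinge, so I'll relax it slightly and check that it holds steady.

```bash
python3 -m creep '[[1,0,0.8,1.2,0.7,0,0],[1,0,0,0,0.4,0,0],[1,0,0,0,0,0,0],[1,0,0,0,0,0,0],[1,0,0,0,0,0,0],[1,0,0,0,0,0,0]]'
python3 - <<'E'
from h import *
lid(.6)
from scipy.stats import linregress
a=optics.read_camera('scene');c=cv2.resize(a[160:290,240:400],(800,650),interpolation=cv2.INTER_CUBIC)
H,S,V=cv2.split(cv2.cvtColor(c,cv2.COLOR_BGR2HSV))
m=((H<8)|(H>170))&(S>120)&(V>60);m[:,:480]=0;ys,xs=np.nonzero(m)
k=linregress(xs,ys);f=lambda x:(x,k.intercept+k.slope*x)
ang([f(550),f(500)]); ang([(566,438),(xs.min()+2,ys[xs==xs.min()+2].mean())])
for i in range(12): optics.read_camera('top')
lid(.6)
E
```

```text
time_s: 13.9
eef_pos: [0.4884, 0.2284, 0.1767]
ee_rot: [0.763, 0.647, 0.002, -0.001]
contact_force: [2.9, -0.3, -2.1]
opening: 0.104
t 13.9 q 0.605 radius 0.1768 lat mm -0.2 F [ 2.9 -0.3 -2.1] open 0.104
to 0.6 shift tool mm [ 0.2 -3.1 -1.1] tilt [  0.13   0.2  -57.3 ]
[[0.057  0.0989]
 [0.0313 0.1193]]
angles [0.669] r [0.0328]
[[0.0651 0.0963]
 [0.0263 0.123 ]]
angles [0.601] r [0.0471]
t 14.55 q 0.605 radius 0.1768 lat mm -0.2 F [ 2.8 -0.4 -2.3] open 0.108
to 0.6 shift tool mm [ 0.2 -3.1 -1.1] tilt [  0.12   0.2  -57.3 ]
```

```bash
python3 -m creep '[[1,0,-1.5,2.8,0,0,0],[1,0,0.2,0.2,0,0,0],[1,0,0,0,0,0,0],[1,0,0,0,0,0,0],[1,0,0,0,0,0,0]]'
python3 - <<'E'
from h import *
lid(.58)
a=optics.read_camera('scene');c=cv2.resize(a[210:270,320:380],(600,600),interpolation=cv2.INTER_CUBIC)
cv2.imwrite('pics/s4.png',c)
for i in range(6): optics.read_camera('top')
lid(.58)
p=optics.camera_params('scene')
for q in(.5,.58,.66,.7): print(q,(proj(p,[cad(.065,-.14,.094)-xv*.048*np.cos(q)+[0,0,.048*np.sin(q)]])-[320,210])*10+4.5)
print((proj(p,[cad(.065,-.14,.094)])-[320,210])*10+4.5)
E
```

```text
time_s: 14.97
eef_pos: [0.4862, 0.2287, 0.1736]
ee_rot: [0.763, 0.647, 0.001, -0.001]
contact_force: [1.5, -0.7, 0.3]
opening: 0.108
t 14.97 q 0.584 radius 0.1769 lat mm -0.2 F [ 1.5 -0.7  0.3] open 0.108
to 0.58 shift tool mm [ 0.2 -2.9 -1.2] tilt [ 4.00e-02  1.90e-01 -5.73e+01]
t 15.32 q 0.584 radius 0.1769 lat mm -0.2 F [ 1.2  0.4 -0.7] open 0.104
to 0.58 shift tool mm [ 0.2 -2.9 -1.2] tilt [ 4.00e-02  1.90e-01 -5.73e+01]
0.5 [[164.7322457  342.62608631]]
0.58 [[173.80117616 328.07448125]]
0.66 [[183.92643925 313.86731002]]
0.7 [[189.36444918 306.92423366]]
[[331.1911744  385.16117738]]
```

View pics/s4.png

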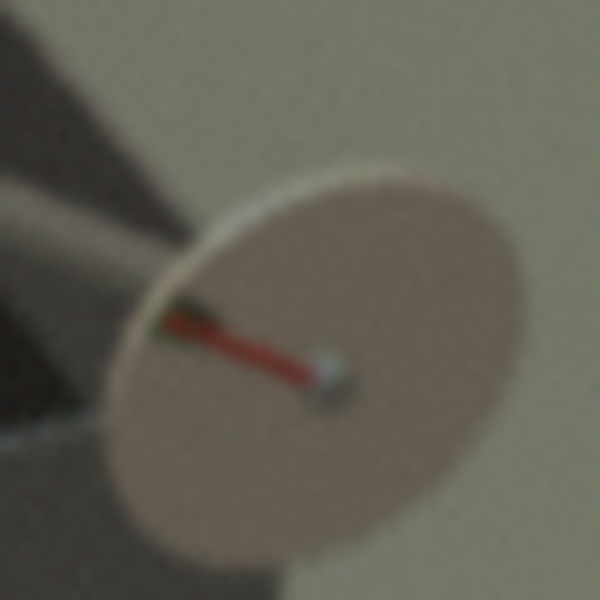

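The close-up shows the pointer tip at about (172,322). Green is visible on both sides of it and the black balance line lies above it, so I'm handing in.

```bash
python3 -c "
from plant import robot
print(robot.sign_off())"
```

```text
the job is handed in; nothing more can be done
None
```

The caddy is unlocked, and the lid is held open just below the balance point with the red pointer in the green band. I handed the job in at about 15.3 s, still gripping the bar.

- **Lock:** I turned it clockwise by about 77°, from 1.31 rad to about -0.04 rad. The top view then showed the notch facing the white tongue.
- **Lid past balance:** I swung it by the bar to about 0.82 rad from the arm's position; the pointer read about 0.83. That is past the 0.70 balance point and short of the 1.15 stop.
- **Holding position:** I eased it back to 0.584 rad from the arm's position. It stayed there over the last 0.35 s before hand-in, with under 2 N at the wrist. The final close-up shows the pointer with green on both sides and the black line above it.

**Disagreements:**
- **Pointer reading:** at an arm reading of 0.605, a line fit to the pointer gave 0.67 while its tip gave 0.60. I moved down to mid-band because of that.
- **Bar radius:** the bar's distance from the hinge came out at 177 mm instead of 180 mm. That is probably a small calibration error or slip in the grip, worth about 0.02 rad.
- **Loose items:** I did not measure the lemon, garlic or tin again at the end. The arm never went near them, and the last wide crop of the caddy shows the tin in place.

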